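# Weigh a wire basket on the shop's hook scale

### The arm

A 7-joint arm with a two-finger parallel gripper is mounted at the origin on the work surface. World frame = base frame: x ahead of the robot, y to its left, z up, the work surface at z = 0. Lengths are in m, angles in rad, forces in N, time in s.
With the tool pointing down it reaches from about 0.4 to 0.85 m from the base axis. Payload 4.5 kg.
Tool frame: the origin (TCP) lies between the finger pads; the fingertips stand r.tip_reach ahead of it and the grasp point (between the pads) lies 3 mm ahead of it (r.tip_reach is the distance from the TCP to the fingertips, in m); z points along the fingers, y is the line along which they close (so a half turn about z gives the same grasp; the last joint's range is limited). The gripper opens to 88 mm and grips with 3 to 60 N. Pads are 18 mm wide; open, the fingers measure 123 mm over their backs; the gripper's body (75 mm by 187 mm) begins 45 mm behind the grasp point.
Start: joints at [-1.241, 0.689, -0.195, 1.565, 0.157, 0.902, -0.215], TCP at [0.182, 0.598, 0.221] pointing down, gripper open.
Joint ranges: [-3.01, 3.01], [-0.46, 2.08], [-1.47, 1.51], [0.13, 2.56], [-1, 4.14], [0.04, 2.09], [-2.66, 2.66]. Speed limits (rad/s): [2.57, 2.57, 3.14, 3.14, 3.14, 3.14, 3.14].

### API

Orientations are given as a unit quaternion [x, y, z, w].
In Python, from plant import r gives the robot as it stands.
- The arm moves only by the tool step_arm, never from a script. Its argument "motion" is a list of rows, each an object with "dp": the shift along the tool's x, y, z in mm, a list of three; "twist": the turn, a rotation vector about the tool's x, y, z in rad, a list of three; "hand": the opening, from -1 (shut) to 1 (fully open). In form: [{"dp": [dx, dy, dz], "twist": [rx, ry, rz], "hand": hand}, ...]. A call has 1 to 5 rows; each row is the pose to reach, as a shift and turn from the pose commanded when the call began, along the tool's axes at that moment; what a row does not reach only later rows make up. A row lasts 1/8 s, in which the tool goes at most 62.5 mm and 10.7 degrees, less where a joint would pass 70% of its speed; a pose out of reach is approached as far as the arm can. A call with a gripper value outside its range is refused whole. The fingers move at their own pace and stop on an object; "force" is the grip in N (left out, the last holds). Time passes only in rows, so rows that repeat a pose let the fingers close. It gives the time, the measured TCP pose, the force, the opening and the grip force at its end, in the units of the state.
- r.get_state(): the state, without advancing time (a new reading comes with each control period).
- r.snapshot(name): name is "scene" or "side" or "wrist"; returns a dict with "pixels" (480x640x3 uint8, red, green, blue), "depth" (480x640 float32, m along the optical axis (not along the pixel's ray), 0 where there is no reading), "fx", "fy", "cx", "cy" (pixels), "D" ([k1, k2, p1, p2, k3] as OpenCV has them; the pictures are not rectified), "xyz" and "orientation" of the camera in the world; the wrist camera has in their place "mount" (4x4, takes a point from camera to tool coordinates, whose origin is the TCP and whose axes are the flange's). Camera axes: x right, y down, z forward; pixel columns grow to the right and rows downward; lengths in m; the calibration is good to about 2 mm. A picture is of the moment at which its call begins: read the wrist's pose just before it.
- r.finish_job(): hands the job in; it is judged then, once.
Trained networks look in the newest picture that a camera, given by its name, has taken for a name from the list of things; names that differ only in an ending like _2 or _b are one class to them, and where a whole thing is asked for, a point or a joint stands for the part that bears it (a point fixed in the world has none). Each returns a list of dicts, best first, with "score" (0 to 1); they miss things now and then, are a little off and sometimes report something else, mostly with a low value. They report only what shows in the picture. A call takes as long as a camera call.
- r.search_frame(camera, thing): "at" ([x, y, z] in m, in the coordinates of the camera as it stood for that picture, good to about 4 mm: the middle of the surface that is visible of it).
The state is a dict: "clock": time; "q": joint angles; "qd": joint speeds; "joint_torque": joint torques, N m; "tool_pos": TCP position; "eef_rot": TCP orientation; "contact_force": force on the tool from outside, world axes, zero at the start; "moment": the same for the moment, N m; "opening": opening from 0.0 (shut) to 1.0 (fully open); "finger_force": force on a finger pad.
Only numpy, scipy, OpenCV 4.12 (cv2) and the standard library are available. Lean on these libraries where they do the work, as an engineer would, in place of code of your own. Each camera call takes 0.05 s, during which the arm holds its last target. There are 200 camera calls.

### The job

Weigh the wire basket for its price label: on the keypad press the large round key to wake the scale, then the square key to zero the empty hook; then hang the basket by its handle across both prongs of the scale's twin hook and let go, and last press the long bar key to print the label. Press each key fully down, one at a time; never press the small round key, and leave the mug, tumbler, pepper mill and label roll where they are.

Things in the scene. Friction and masses are not known exactly. Their poses are not given: they have to be found in the camera images.
- console: Fixed grey keypad, 190 (x) x 150 (y) x 30 mm, with four black keys on white 50 mm square bases at (+-30, +-30) mm in its frame; which key is where changes. Origin on the table under the centre of the four keys, z up. A display ridge, 120 mm wide, top 52 mm above the table, stands along its far edge from x = +73 mm. Console and weighing stand may swap sides.
- key_round_top (a point): Centre of the top of the large round key, cap 34 mm diameter; about 52 mm above the table when up. Axes as the console: z up. Moves down with the key.
- key_round (a joint): Travel of the large round key: 0 up, 0.006 m fully down; springs back. Starts down at 1.5 N, fully down at about 5 N.
- key_square_top (a point): Centre of the top of the square key, cap 30 x 30 mm; about 52 mm above the table when up. Axes as the console: z up. Moves down with the key.
- key_square (a joint): Travel of the square key: 0 up, 0.006 m fully down; springs back. Starts down at 1.5 N, fully down at about 5 N.
- key_bar_top (a point): Centre of the top of the long bar key, cap 16 mm (console x) by 44 mm (console y); about 52 mm above the table when up. Axes as the console: z up. Moves down with the key.
- key_bar (a joint): Travel of the long bar key: 0 up, 0.006 m fully down; springs back. Starts down at 1.5 N, fully down at about 5 N.
- key_small_top (a point): Centre of the top of the small round key (power off), cap 16 mm diameter; it must not be pressed; about 52 mm above the table when up. Axes as the console: z up. Moves down with the key.
- key_small (a joint): Travel of the small round key (power off): 0 up, 0.006 m fully down; springs back. Starts down at 1.5 N, fully down at about 5 N.
- stand: Fixed weighing stand: flat white base 205 x 150 x 14 mm, a post at its far end with a black scale head (90 mm wide, top at 198 mm, front face at x = +100 mm). Two dark steel prongs, 8 mm thick, run from the head to -x at y = +-32 mm, tops level at 189 mm up to x = -36 mm, then curl up to tips at x = -50 mm, 205 mm high. Fingers fit down between them. Origin on the table under hook_rest.
- hook_rest (a point): Where the middle of the basket handle's underside should rest: midway between the two prongs, at the height of their tops (189 mm), 100 mm in front of the scale head. Axes as the stand: -x points out along the prongs to their tips, y across them.
- basket: Loose open wire basket of steel, 90 (x) x 130 (y) x 60 mm, about 180 g, with one rigid arched handle in its y-z plane: two uprights at y = +-62 mm and a straight level top bar along y. Origin under the centre of its bottom; z up.
- basket_bar (a point): Centre of the handle's top bar, 150 mm above the basket's bottom. The bar runs along the basket's y, 130 mm long, 10 mm wide (x), 8 mm high; clear opening beneath it 118 mm wide and 86 mm high down to the basket's rim. Grip it from above across x at its middle.
- mug: White mug, 76 mm wide, 90 mm high, with a side handle. Bystander, loose: leave it alone.
- tumbler: Glass tumbler, 72 mm wide, 100 mm high. Bystander, loose: leave it alone.
- mill: Dark wooden pepper mill, 52 mm wide, 125 mm high. Bystander, loose: leave it alone.
- roll: Standing roll of paper labels, 70 mm wide, 50 mm high. Bystander, loose: leave it alone.

How it is judged:
By the outcome, as a careful person would: the job done as asked, in the order asked, and still so for the second after the job is handed in, with the robot touching nothing.
It also fails if it takes over 72 s, if anything falls off the work surface, if the arm or the gripper's body presses on something with over 40 N, if the wrist force passes 120 N, or if a joint passes its speed limit or range.

## Working session

There is one attempt and no reset: what is moved stays moved. The work goes in short steps, Python scripts to look and compute and a tool call to move; the robot and the scene stay as the last step left them, time stands still between calls to the robot, and variables do not carry over. Pictures are saved under pics/ and viewed, at most 10 in all, crops included, and the job is handed in when it is done.

Besides the shell and the picture viewer there is one more tool, called as a command line: name --argument value ..., lists and objects as JSON in quotes. step_arm: Moves the arm, as the interface text tells. Its arguments: {"type":"object","properties":{"motion":{"type":"array"},"force":{"type":"number"}},"required":["motion"]}

```bash
mkdir -p pics; cat > h.py <<'E'
import numpy as np, cv2
from scipy.spatial.transform import Rotation as R
from plant import r
def campose(s, st=None):
    if 'mount' in s:
        M=np.array(s['mount']); T=np.eye(4); T[:3,:3]=R.from_quat(st['eef_rot']).as_matrix(); T[:3,3]=st['tool_pos']
        return T@M
    T=np.eye(4); o=np.array(s['orientation'])
    T[:3,:3]=R.from_quat(o).as_matrix() if o.size==4 else o; T[:3,3]=s['xyz']; return T
def snap(n, save=None):
    st=r.get_state(); s=r.snapshot(n); T=campose(s,st)
    if save: cv2.imwrite(f'pics/{save}.png', s['pixels'][:,:,::-1])
    return s,T
def find(n,T,thing,k=2):
    return [(round(d['score'],2),np.round((T@np.r_[d['at'],1])[:3],4)) for d in r.search_frame(n,thing)[:k]]
def proj(s,T,p):
    W=np.linalg.inv(T); K=np.array([[s['fx'],0,s['cx']],[0,s['fy'],s['cy']],[0,0,1]])
    return cv2.projectPoints(np.atleast_2d(np.asarray(p,float)),cv2.Rodrigues(W[:3,:3])[0],W[:3,3],K,np.array(s['D']))[0][:,0]
def cloud(s,T):
    K=np.array([[s['fx'],0,s['cx']],[0,s['fy'],s['cy']],[0,0,1]])
    v,u=np.mgrid[:480,:640]; uv=np.stack([u,v],-1).reshape(-1,1,2).astype(float)
    n=cv2.undistortPoints(uv,K,np.array(s['D']))[:,0]; d=s['depth'].reshape(-1,1)
    P=np.c_[n*d,d]@T[:3,:3].T+T[:3,3]; P[d[:,0]==0]=np.nan
    return P.reshape(480,640,3)
def tool(p):  # world point -> shift in tool mm
    st=r.get_state(); return np.round(R.from_quat(st['eef_rot']).inv().apply(np.array(p)-st['tool_pos'])*1000,1)
E
python3 - <<'E'
from h import *
st=r.get_state(); print(st['tool_pos'],R.from_quat(st['eef_rot']).as_matrix().round(3),r.tip_reach,st['clock'])
for n in ['scene','side']:
    s,T=snap(n,n+'0'); print(n,T[:3,3])
    for t in ['console','key_round_top','key_square_top','key_bar_top','key_small_top','stand','basket','basket_bar','mug','tumbler','mill','roll']: print(t,find(n,T,t))
E
```

```text
[0.18203584 0.59720014 0.22019492] [[-0.957  0.291 -0.   ]
 [ 0.291  0.957 -0.002]
 [-0.    -0.002 -1.   ]] 0.022 0.0
scene [1.09037784 0.71133226 0.80832825]
console [(0.67, array([0.6076, 0.2772, 0.0311]))]
key_round_top [(0.57, array([0.5199, 0.2313, 0.0522]))]
key_square_top [(0.64, array([0.5752, 0.2182, 0.0533]))]
key_bar_top [(0.56, array([0.521 , 0.0404, 0.047 ])), (0.54, array([0.5901, 0.2759, 0.0544]))]
key_small_top [(0.62, array([0.533 , 0.2881, 0.0497]))]
stand [(0.96, array([ 0.6563, -0.2339,  0.0194]))]
basket [(0.56, array([0.5237, 0.0413, 0.0401]))]
basket_bar [(0.65, array([0.5206, 0.0378, 0.0411]))]
mug [(0.63, array([0.6991, 0.0177, 0.0577]))]
tumbler [(0.77, array([ 0.4535, -0.4558,  0.0767])), (0.69, array([0.515 , 0.232 , 0.0521]))]
mill [(0.94, array([0.5577, 0.4731, 0.0681]))]
roll [(0.44, array([0.5205, 0.2283, 0.0544]))]
side [0.03128801 1.30151228 1.18777783]
console [(0.86, array([0.5628, 0.2845, 0.0294]))]
key_round_top []
key_square_top []
key_bar_top [(0.53, array([0.5812, 0.2792, 0.0504]))]
key_small_top []
stand [(0.77, array([ 0.6307, -0.2393,  0.011 ]))]
basket [(0.68, array([0.5177, 0.0389, 0.0375]))]
basket_bar [(0.75, array([0.5197, 0.0415, 0.0433])), (0.22, array([ 0.6297, -0.2389,  0.014 ]))]
mug [(0.74, array([0.6871, 0.0202, 0.0606]))]
tumbler [(0.67, array([ 0.6311, -0.2401,  0.0146]))]
mill [(0.85, array([0.5274, 0.4801, 0.0658]))]
roll [(0.75, array([ 0.6076, -0.4723,  0.0352])), (0.44, array([ 0.6278, -0.2395,  0.0128]))]
```

View pics/scene0.png

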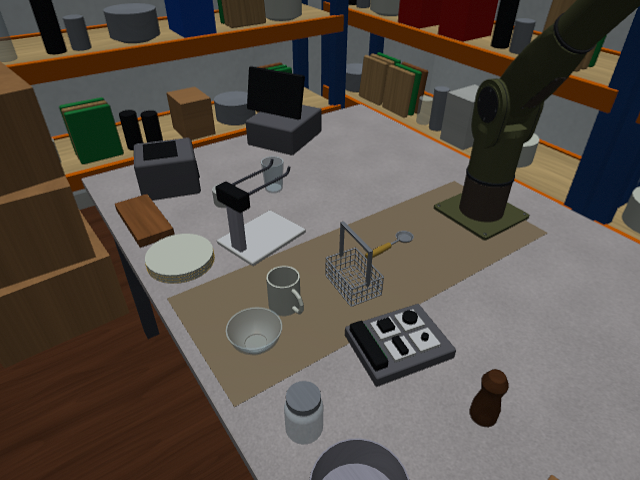

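View pics/side0.png

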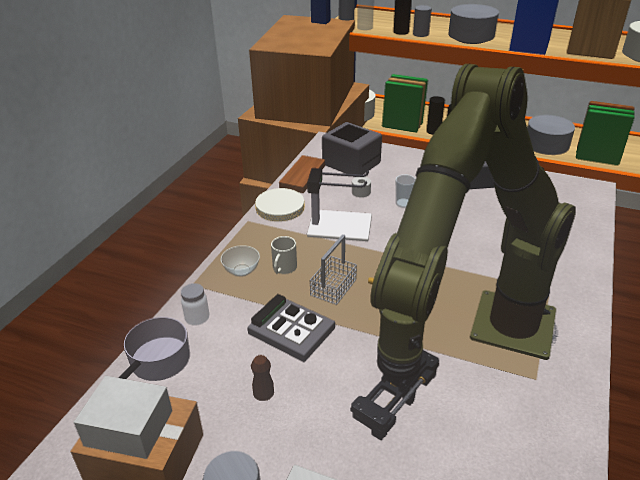

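The scene view shows the keys clearly: round (410,317), square (385,325), bar (401,346) and small (425,337), which matches the network. The basket is at (355,275), the stand's prongs at about (265,180), and the tumbler stands behind the prongs. In the side view the basket is at (333,280), the hook at (340,180), and the mug at (284,255) is near both. Next I'll refine these from depth.

```bash
python3 - <<'E'
from h import *
def sel(P,lo,hi):
    p=P.reshape(-1,3); return p[np.all((p>lo)&(p<hi),axis=1)]
def desc(n,p):
    if len(p)<5: print(n,len(p)); return
    c=np.median(p,0); u,sv,vt=np.linalg.svd(p-p.mean(0),full_matrices=False)
    pr=(p-p.mean(0))@vt[0]; print(n,len(p),'mean',p.mean(0).round(4),'dir',vt[0].round(3),'ext',np.percentile(pr,[0,2,98,100]).round(4),'mid',(p.mean(0)+vt[0]*(np.percentile(pr,1)+np.percentile(pr,99))/2).round(4))
for n in ['scene','side']:
    s,T=snap(n); P=cloud(s,T); print(n)
    desc('bar',sel(P,[.40,-.09,.142],[.64,.16,.165]))
    desc('bar_b',sel(P,[.40,-.09,.155],[.64,.16,.180]))
    q=sel(P,[.35,-.4,.17],[.8,-.1,.215]); 
    head=sel(P,[.35,-.4,.194],[.8,-.1,.203]); desc('prong all',q)
    np.save(f'pr_{n}.npy',q)
    desc('base',sel(P,[.4,-.42,.009],[.85,-.08,.019]))
    b=sel(P,[.4,-.42,.009],[.85,-.08,.019]); 
    if len(b)>20: print(cv2.minAreaRect(b[:,:2].astype(np.float32)))
    for nm,xy in dict(round=(.52,.231),sq=(.575,.218),bar=(.59,.276),small=(.533,.288)).items():
        k=sel(P,[xy[0]-.028,xy[1]-.028,.044],[xy[0]+.028,xy[1]+.028,.06]); print(nm,len(k),k.mean(0).round(4) if len(k) else '', cv2.minAreaRect(k[:,:2].astype(np.float32)) if len(k)>5 else '')
import matplotlib
E
python3 - <<'E'
from h import *
# top-down plot of hook points
im=np.full((600,700,3),255,np.uint8)
for n,c in (('scene',(0,0,255)),('side',(255,0,0))):
    for p in np.load(f'pr_{n}.npy'):
        cv2.circle(im,(int((p[0]-.45)*2000),int((-.1-p[1])*2000)),2,c if p[2]<.196 else (0,150,0),-1)
for g in range(0,7): cv2.putText(im,f'{.45+g*.05:.2f}',(g*100,590),0,.4,(0,0,0)); cv2.putText(im,f'{-.1-g*.05:.2f}',(0,g*100+5),0,.4,(0,0,0))
cv2.imwrite('pics/top.png',im)
E
```

```text
scene
bar 240 mean [0.5232 0.0415 0.1523] dir [ 0.12   0.993 -0.003] ext [-0.0703 -0.0692  0.0602  0.0614] mid [0.5226 0.0371 0.1523]
bar_b 34 mean [0.5227 0.0444 0.1556] dir [0.129 0.992 0.001] ext [-0.0716 -0.0642  0.054   0.0564] mid [0.5219 0.0381 0.1556]
prong all 871 mean [ 0.6612 -0.2432  0.1898] dir [ 0.953  0.304 -0.004] ext [-0.14   -0.1338  0.0515  0.053 ] mid [ 0.6211 -0.256   0.19  ]
base 2185 mean [ 0.6204 -0.2538  0.0144] dir [0.997 0.073 0.002] ext [-0.1175 -0.1055  0.2005  0.233 ] mid [ 0.6717 -0.25    0.0145]
((0.6821977496147156, -0.2759740650653839), (0.22198159992694855, 0.37809818983078003), 79.82295227050781)
round 162 [0.5171 0.2297 0.0509] ((0.5150954127311707, 0.2285626083612442), (0.03323663771152496, 0.03168907016515732), 24.91937828063965)
sq 181 [0.5758 0.2176 0.0511] ((0.5745243430137634, 0.21832141280174255), (0.033672794699668884, 0.031016377732157707), 77.27625274658203)
bar 171 [0.5879 0.2763 0.0507] ((0.5860463380813599, 0.2782633900642395), (0.03389255702495575, 0.05052943527698517), 22.479503631591797)
small 47 [0.5289 0.2877 0.0503] ((0.52797007
[... 714 characters left out ...]
2676), 86.78590393066406)
round 117 [0.5113 0.2327 0.0506] ((0.5135674476623535, 0.23132666945457458), (0.03783560171723366, 0.05164999142289162), 34.81242752075195)
sq 115 [0.5684 0.2204 0.0502] ((0.5657079815864563, 0.22069014608860016), (0.03922097757458687, 0.047449566423892975), 73.19605255126953)
bar 101 [0.5815 0.2779 0.0499] ((0.5855031609535217, 0.277189701795578), (0.03691742941737175, 0.04874638840556145), 6.556219100952148)
small 39 [0.5245 0.29   0.0487] ((0.5279712677001953, 0.2920157313346863), (0.03349333629012108, 0.04767538234591484), 5.830470561981201)Traceback (most recent call last):
  File "<stdin>", line 20, in <module>
ModuleNotFoundError: No module named 'matplotlib'
```

View pics/top.png

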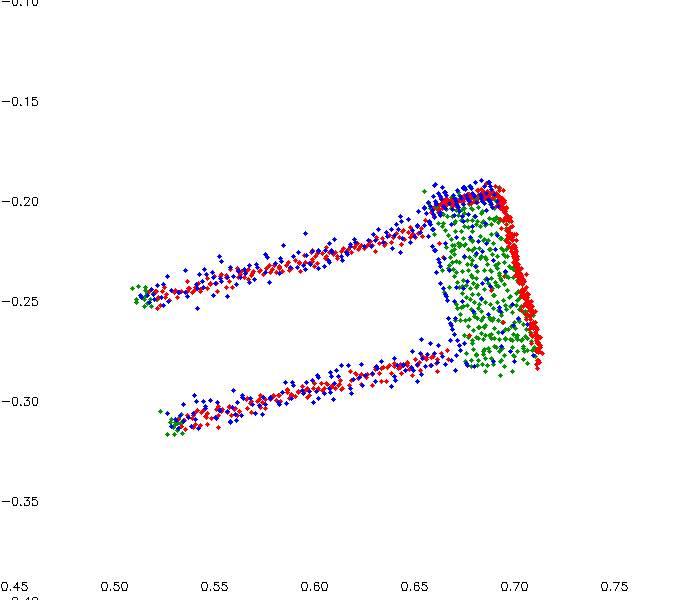

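The plot shows the two prongs, with tips at (0.512,-0.247) and (0.527,-0.312), and a head centred on y≈-0.24. That gives a stand yaw of about 13° and hook_rest ≈ (0.568,-0.267). Now I'll move above the keys.

```bash
python3 -c "
from h import *
print(tool([.516,.231,.20]))"
```

```text
[-426.3 -253.6   21. ]
```

step_arm --motion '[{"dp":[-50,-30,0],"twist":[0,0,0],"hand":-1},{"dp":[-100,-60,0],"twist":[0,0,0],"hand":-1},{"dp":[-150,-90,0],"twist":[0,0,0],"hand":-1},{"dp":[-200,-120,5],"twist":[0,0,-0.04],"hand":-1},{"dp":[-250,-149,10],"twist":[0,0,-0.087],"hand":-1}]' --force 20

```text
clock: 2.02
tool_pos: [0.3792, 0.3812, 0.2112]
eef_rot: [0.103, 0.995, 0.0, 0.0]
contact_force: [0.3, 0.5, 0.3]
opening: 0.457
finger_force: 0.0
```

```bash
python3 -c "
from h import *
print(tool([.516,.231,.20]))"
```

```text
[-164.8 -118.8   11.2]
```

step_arm --motion '[{"dp":[-50,-36,5],"twist":[0,0,0],"hand":-1},{"dp":[-100,-72,10],"twist":[0,0,0],"hand":-1},{"dp":[-140,-101,11],"twist":[0,0,0],"hand":-1},{"dp":[-165,-119,11],"twist":[0,0,0],"hand":-1},{"dp":[-165,-119,11],"twist":[0,0,0],"hand":-1}]'

```text
clock: 2.65
tool_pos: [0.5166, 0.2289, 0.1999]
eef_rot: [0.107, 0.994, -0.001, 0.001]
contact_force: [-0.7, 1.0, -0.0]
opening: 0.004
finger_force: 0.0
```

```bash
python3 - <<'E'
from h import *
st=r.get_state(); print(st['tool_pos'],st['qd'],st['opening'])
s,T=snap('wrist','w1')
for t in ['key_round_top','key_square_top','key_bar_top','key_small_top']: print(t,find('wrist',T,t))
P=cloud(s,T)
# key tops: dark pixels at z .046..058
g=s['pixels'].max(2); m=((P[...,2]>.044)&(P[...,2]<.060)&(P[...,1]>.18)).astype(np.uint8)
n,l,stt,c=cv2.connectedComponentsWithStats(m)
for i in range(1,n):
    if stt[i,4]>150: 
        p=P[l==i]; print(stt[i],p.mean(0).round(4),cv2.minAreaRect(p[:,:2].astype(np.float32)))
print(tool([.516,.231,.08]))
E
```

```text
[0.51657031 0.22894819 0.19985156] [-0.05483233 -0.00845687 -0.06129354  0.02440551 -0.01948092 -0.00665079
 -0.01715252] 0.004154144174589627
key_round_top [(0.79, array([0.5082, 0.2245, 0.0508]))]
key_square_top [(0.69, array([0.563 , 0.2179, 0.0528])), (0.2, array([0.5114, 0.2218, 0.0509]))]
key_bar_top [(0.8, array([0.5763, 0.2696, 0.0475]))]
key_small_top [(0.55, array([0.5253, 0.279 , 0.0533]))]
[574 158  46  55 925] [0.5324 0.4493 0.0519] ((0.5342535972595215, 0.4538528323173523), (0.025565560907125473, 0.04516339674592018), 66.70990753173828)
[ 291  193   42   44 1423] [0.5118 0.227  0.0504] ((0.5124490857124329, 0.2267095446586609), (0.032337870448827744, 0.033797357231378555), 78.07691955566406)
[378 204  21  21 333] [0.524  0.2854 0.05  ] ((0.5244623422622681, 0.2855704128742218), (0.015144066885113716, 0.014878073707222939), 33.74254608154297)
[294 268  37  35 745] [0.5638 0.2162 0.0499] ((0.5703466534614563, 0.21452933549880981), (0.02954898588359356, 0.02904628776013851), 78.23397827148438)
[ 358  274   54   21 1058] [0.5817 0.2729 0.0498] ((0.5826060175895691, 0.27329036593437195), (0.04381256923079491, 0.01650262251496315), 78.41769409179688)
[545 405  73  34 866] [0.7671 0.4412 0.0516] ((0.7685859799385071, 0.44268375635147095), (0.013339992612600327, 0.07770986109972), 13.879331588745117)
[ -3.1  -2.2 120.2]
```

View pics/w1.png

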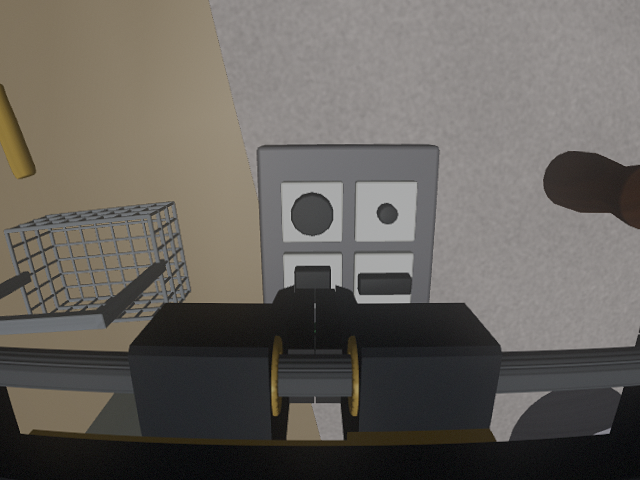

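The wrist view shows round (312,214), small (387,213), square (313,280) and bar (385,284), matching the layout found. I'll descend on the round key now.

step_arm --motion '[{"dp":[1.5,-3,50],"twist":[0,0,0],"hand":-1},{"dp":[1.5,-3,100],"twist":[0,0,0],"hand":-1},{"dp":[1.5,-3,116],"twist":[0,0,0],"hand":-1},{"dp":[1.5,-3,116],"twist":[0,0,0],"hand":-1}]'

```text
clock: 3.4
tool_pos: [0.512, 0.23, 0.0838]
eef_rot: [0.104, 0.995, -0.0, -0.001]
contact_force: [0.7, 0.8, 1.0]
opening: 0.004
finger_force: 0.0
```

step_arm --motion '[{"dp":[0,0,6],"twist":[0,0,0],"hand":-1},{"dp":[0,0,12],"twist":[0,0,0],"hand":-1},{"dp":[0,0,16],"twist":[0,0,0],"hand":-1},{"dp":[0,0,18],"twist":[0,0,0],"hand":-1},{"dp":[0,0,18],"twist":[0,0,0],"hand":-1}]'

```text
clock: 4.03
tool_pos: [0.5126, 0.2292, 0.066]
eef_rot: [0.104, 0.995, 0.0, -0.0]
contact_force: [-0.1, 0.3, 0.3]
opening: 0.005
finger_force: 0.0
```

```bash
python3 - <<'E'
from h import *
for i in range(2): st=r.get_state(); print(st['tool_pos'],st['contact_force'],st['joint_torque'])
s,T=snap('scene'); s2,T2=snap('side')
print(proj(s,T,[.514,.2285,.05]),proj(s2,T2,[.514,.2285,.05]))
a=[]
for q,t in((s,T),(s2,T2)):
    u,v=proj(q,t,[.514,.2285,.06])[0].astype(int); c=q['pixels'][max(0,v-50):v+50,max(0,u-50):u+50,::-1]; a.append(cv2.resize(c,(400,400),interpolation=cv2.INTER_CUBIC))
cv2.imwrite('pics/p1.png',np.hstack(a))
P=cloud(s,T)
E
```

```text
[0.5125747  0.22921179 0.065978  ] [-0.07445235  0.3255284   0.26880341] [-1.24758753e-02 -5.17632186e+01 -1.26113310e+00 -8.18125516e+00
 -1.66360609e-02  4.01142030e-02 -3.52692259e-03]
[0.5125747  0.22921179 0.065978  ] [-0.07445235  0.3255284   0.26880341] [-1.24758753e-02 -5.17632186e+01 -1.26113310e+00 -8.18125516e+00
 -1.66360609e-02  4.01142030e-02 -3.52692259e-03]
[[410.04639369 316.10951339]] [[308.98609595 316.78311451]]
```

View pics/p1.png

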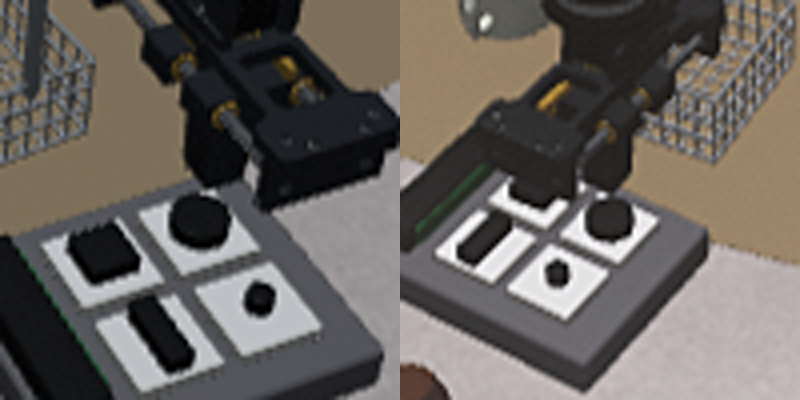

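In both crops the closed fingertips, with their lower edge at about (215,185) left and (617,185) right, hang roughly 15 mm above the round key. That fits the near-zero force. I'll measure the fingertip height from depth.

```bash
python3 - <<'E'
from h import *
print(r.tip_reach, r.get_state()['clock'])
for n in ['scene','side']:
    s,T=snap(n); P=cloud(s,T).reshape(-1,3)
    m=(abs(P[:,0]-.513)<.04)&(abs(P[:,1]-.229)<.05)
    for lo in np.arange(.04,.13,.006):
        p=P[m&(P[:,2]>lo)&(P[:,2]<=lo+.006)]
        if len(p): print(n,lo.round(3),len(p),p.min(0).round(3),p.max(0).round(3))
E
```

```text
0.022 4.125
scene 0.04 180 [0.489 0.2   0.04 ] [0.552 0.279 0.046]
scene 0.046 99 [0.499 0.213 0.046] [0.533 0.279 0.052]
scene 0.052 60 [0.503 0.212 0.052] [0.531 0.245 0.055]
scene 0.082 11 [0.509 0.22  0.083] [0.527 0.244 0.088]
scene 0.088 28 [0.508 0.217 0.088] [0.529 0.245 0.094]
scene 0.094 34 [0.508 0.213 0.094] [0.528 0.246 0.1  ]
scene 0.1 33 [0.507 0.213 0.1  ] [0.527 0.248 0.106]
scene 0.106 29 [0.508 0.212 0.106] [0.527 0.246 0.111]
scene 0.112 28 [0.514 0.213 0.112] [0.527 0.247 0.118]
scene 0.118 14 [0.517 0.233 0.118] [0.528 0.246 0.124]
scene 0.124 11 [0.509 0.237 0.125] [0.527 0.249 0.13 ]
side 0.04 119 [0.481 0.197 0.04 ] [0.553 0.279 0.046]
side 0.046 56 [0.49  0.212 0.046] [0.528 0.249 0.052]
side 0.052 47 [0.495 0.215 0.052] [0.527 0.247 0.057]
side 0.082 5 [0.499 0.219 0.085] [0.503 0.233 0.087]
side 0.088 16 [0.499 0.221 0.088] [0.518 0.245 0.094]
side 0.094 20 [0.499 0.22  0.094] [0.524 0.249 0.1  ]
side 0.1 25 [0.499 0.216 0.1  ] [0.525 0.249 0.106]
side 0.106 18 [0.498 0.221 0.106] [0.519 0.249 0.112]
side 0.112 10 [0.497 0.222 0.112] [0.516 0.251 0.118]
side 0.118 11 [0.503 0.236 0.118] [0.514 0.253 0.123]
side 0.124 5 [0.503 0.243 0.125] [0.51  0.25  0.129]
```

Scene, side and wrist depth all agree: the closed fingertips sit about 16–18 mm behind the reported TCP, not 22 mm ahead of it. I'll use the measured tip and go down until contact, watching the force.

step_arm --motion '[{"dp":[0,0,14],"twist":[0,0,0],"hand":-1},{"dp":[0,0,26],"twist":[0,0,0],"hand":-1},{"dp":[0,0,30],"twist":[0,0,0],"hand":-1},{"dp":[0,0,32],"twist":[0,0,0],"hand":-1}]'

```text
clock: 4.78
tool_pos: [0.5118, 0.2289, 0.0335]
eef_rot: [0.104, 0.995, -0.001, -0.001]
contact_force: [-1.5, -0.7, 2.2]
opening: 0.006
finger_force: 1.1
```

step_arm --motion '[{"dp":[0,0,2],"twist":[0,0,0],"hand":-1},{"dp":[0,0,4],"twist":[0,0,0],"hand":-1},{"dp":[0,0,4],"twist":[0,0,0],"hand":-1}]'

```text
clock: 5.15
tool_pos: [0.512, 0.229, 0.0301]
eef_rot: [0.104, 0.995, -0.0, -0.0]
contact_force: [-2.7, -1.7, 4.5]
opening: 0.002
finger_force: 2.0
```

step_arm --motion '[{"dp":[0,0,2],"twist":[0,0,0],"hand":-1},{"dp":[0,0,4],"twist":[0,0,0],"hand":-1},{"dp":[0,0,4],"twist":[0,0,0],"hand":-1}]'

```text
clock: 5.52
tool_pos: [0.5123, 0.2291, 0.0284]
eef_rot: [0.104, 0.995, -0.0, 0.0]
contact_force: [-7.1, -4.1, 24.9]
opening: 0.004
finger_force: 13.0
```

step_arm --motion '[{"dp":[0,0,-25],"twist":[0,0,0],"hand":-1},{"dp":[0,0,-34],"twist":[0,0,0],"hand":-1},{"dp":[-40,0,-34],"twist":[0,0,0],"hand":-1},{"dp":[-60,0,-34],"twist":[0,0,0],"hand":-1},{"dp":[-60,0,-34],"twist":[0,0,0],"hand":-1}]'

```text
clock: 6.15
tool_pos: [0.5731, 0.216, 0.0595]
eef_rot: [0.106, 0.994, 0.0, 0.001]
contact_force: [-0.6, 0.6, -0.4]
opening: 0.005
finger_force: 0.0
```

```bash
python3 - <<'E'
from h import *
st=r.get_state(); print(st['tool_pos'],st['contact_force'])
for n in ['scene','side']:
    s,T=snap(n); P=cloud(s,T).reshape(-1,3)
    p=P[(abs(P[:,0]-.57)<.04)&(abs(P[:,1]-.219)<.045)&(P[:,2]>.068)&(P[:,2]<.1)]
    print(n,len(p),p.min(0),p.max(0))
    print(find(n,T,'key_square_top'),find(n,T,'key_round_top'))
E
```

```text
[0.57308162 0.21601808 0.05949253] [-0.62025244  0.64603974 -0.3909046 ]
scene 102 [0.5673963  0.20035408 0.07641743] [0.58772665 0.23307503 0.09981985]
[(0.65, array([0.5772, 0.2194, 0.0529]))] []
side 65 [0.55451138 0.20349035 0.07558426] [0.57915076 0.23850481 0.09984444]
[(0.58, array([0.5792, 0.2804, 0.0507])), (0.44, array([0.5697, 0.2236, 0.0513]))] []
```

Centred on the square key; pressing it to the same depth.

step_arm --motion '[{"dp":[0,0,16],"twist":[0,0,0],"hand":-1},{"dp":[0,0,26],"twist":[0,0,0],"hand":-1},{"dp":[0,0,30],"twist":[0,0,0],"hand":-1},{"dp":[0,0,33],"twist":[0,0,0],"hand":-1},{"dp":[0,0,33],"twist":[0,0,0],"hand":-1}]'

```text
clock: 7.08
tool_pos: [0.5705, 0.2168, 0.0286]
eef_rot: [0.104, 0.995, -0.0, -0.0]
contact_force: [-5.0, -1.4, 17.0]
opening: 0.006
finger_force: 8.1
```

Key fully down (17 N). Now I'll retract upward and go to the basket.

step_arm --motion '[{"dp":[0,0,-40],"twist":[0,0,0],"hand":-1},{"dp":[0,0,-100],"twist":[0,0,0],"hand":-1},{"dp":[0,0,-160],"twist":[0,0,0],"hand":-0.5},{"dp":[0,0,-200],"twist":[0,0,0.1],"hand":0},{"dp":[0,0,-203],"twist":[0,0,0.2],"hand":0.5}]'

```text
clock: 7.7
tool_pos: [0.5732, 0.2177, 0.2336]
eef_rot: [0.205, 0.979, 0.002, 0.003]
contact_force: [-0.0, 0.5, -0.9]
opening: 0.32
finger_force: 0.0
```

```bash
python3 - <<'E'
from h import *
st=r.get_state(); print(st['tool_pos'],st['q'].round(2) if hasattr(st['q'],'round') else st['q'])
y=R.from_quat(st['eef_rot']).as_matrix()[:,1]; print(np.degrees(np.arctan2(y[1],y[0])), tool([.46,.05,.23]))
E
```

```text
[0.57319351 0.21774737 0.23360613] [-0.3   0.66 -0.25  1.59  0.19  0.91  0.54]
66.36718186512469 [  36.5 -199.1    2.3]
```

step_arm --motion '[{"dp":[-5,-37,0],"twist":[0,0,0.17],"hand":1},{"dp":[-9,-74,0],"twist":[0,0,0.34],"hand":1},{"dp":[-14,-111,0],"twist":[0,0,0.51],"hand":1},{"dp":[-19,-148,0],"twist":[0,0,0.68],"hand":1},{"dp":[-23,-185,0],"twist":[0,0,0.85],"hand":1}]'

```text
clock: 8.32
tool_pos: [0.5184, 0.0367, 0.2299]
eef_rot: [0.591, 0.807, -0.0, 0.0]
contact_force: [0.1, 0.9, -0.3]
opening: 0.889
finger_force: 0.0
```

step_arm --motion '[{"dp":[0,0,0],"twist":[0,0,0.15],"hand":1},{"dp":[0,0,0],"twist":[0,0,0.3],"hand":1},{"dp":[0,0,0],"twist":[0,0,0.4],"hand":1},{"dp":[0,0,0],"twist":[0,0,0.4],"hand":1},{"dp":[0,0,0],"twist":[0,0,0.4],"hand":1}]'

```text
clock: 8.95
tool_pos: [0.5187, 0.038, 0.2299]
eef_rot: [0.737, 0.676, -0.0, -0.0]
contact_force: [-0.6, -1.1, 0.0]
opening: 0.999
finger_force: 0.0
```

```bash
cat > b.py <<'E'
from h import *
st=r.get_state(); Rt=R.from_quat(st['eef_rot']); y=Rt.as_matrix()[:,1]
print(st['tool_pos'],np.degrees(np.arctan2(y[1],y[0])),st['opening'])
s,T=snap('wrist','w2'); P=cloud(s,T); Q=P.reshape(-1,3)
L=Rt.inv().apply(Q-st['tool_pos']); v=np.isfinite(L[:,0])
m=v&(abs(L[:,0])<.03)&(abs(L[:,1])<.08)&(L[:,2]<.03)&(L[:,2]>-.05)
for lo in np.arange(-.05,.03,.006):
    for sg in (-1,1):
        p=L[m&(L[:,2]>lo)&(L[:,2]<=lo+.006)&(sg*L[:,1]>0)]
        if len(p): print(lo.round(3),sg,len(p),p.min(0).round(3),p.max(0).round(3))
b=Q[v&(Q[:,2]>.142)&(Q[:,2]<.165)&(abs(Q[:,0]-.52)<.06)&(abs(Q[:,1]-.04)<.12)]
print(len(b)); 
if len(b)>20: print(b.mean(0),cv2.minAreaRect(b[:,:2].astype(np.float32)))
print(find('wrist',T,'basket_bar'))
E
python3 b.py
```

```text
[0.51871947 0.03799702 0.22988227] -4.9344246428829965 0.9991512123004272
-0.05 -1 584 [-0.003 -0.061 -0.05 ] [ 0.011 -0.046 -0.044]
-0.05 1 590 [-0.003  0.044 -0.05 ] [ 0.011  0.059 -0.044]
-0.044 -1 687 [-0.007 -0.06  -0.044] [ 0.011 -0.045 -0.038]
-0.044 1 681 [-0.007  0.043 -0.044] [ 0.011  0.058 -0.038]
-0.038 -1 654 [-0.01  -0.06  -0.038] [ 0.011 -0.044 -0.032]
-0.038 1 676 [-0.01   0.042 -0.038] [ 0.011  0.058 -0.032]
-0.032 -1 511 [-0.009 -0.06  -0.032] [ 0.011 -0.044 -0.026]
-0.032 1 490 [-0.01   0.043 -0.032] [ 0.011  0.057 -0.026]
-0.026 -1 449 [-0.01  -0.059 -0.026] [ 0.011 -0.045 -0.02 ]
-0.026 1 445 [-0.009  0.043 -0.026] [ 0.011  0.057 -0.02 ]
-0.02 -1 256 [-0.01  -0.057 -0.02 ] [ 0.011 -0.045 -0.015]
-0.02 1 264 [-0.01   0.043 -0.02 ] [ 0.011  0.056 -0.015]
3291
[0.51945635 0.04017462 0.15233055] ((0.5189248323440552, 0.03562561422586441), (0.12973612546920776, 0.010064983740448952), 83.11604309082031)
[(0.87, array([0.5171, 0.0335, 0.059 ]))]
```

Tip at tool z = -15.5 mm (open too), and the bar is right below, with its measured size of 130 x 10 mm matching. Descend 115 mm and grip.

step_arm --motion '[{"dp":[0,0,45],"twist":[0,0,0.035],"hand":1},{"dp":[0,0,90],"twist":[0,0,0.035],"hand":1},{"dp":[0,0,112],"twist":[0,0,0.035],"hand":1},{"dp":[0,0,115],"twist":[0,0,0.035],"hand":1},{"dp":[0,0,115],"twist":[0,0,0.035],"hand":1}]'

```text
clock: 9.68
tool_pos: [0.5194, 0.0379, 0.1155]
eef_rot: [0.749, 0.662, 0.0, 0.0]
contact_force: [-0.1, 0.3, -0.0]
opening: 0.999
finger_force: 0.0
```

step_arm --motion '[{"dp":[0,0,0],"twist":[0,0,0],"hand":-1},{"dp":[0,0,0],"twist":[0,0,0],"hand":-1},{"dp":[0,0,0],"twist":[0,0,0],"hand":-1},{"dp":[0,0,0],"twist":[0,0,0],"hand":-1},{"dp":[0,0,0],"twist":[0,0,0],"hand":-1}]' --force 35

```text
clock: 10.3
tool_pos: [0.5188, 0.038, 0.115]
eef_rot: [0.749, 0.662, 0.0, -0.0]
contact_force: [-0.1, 0.2, 0.3]
opening: 0.458
finger_force: 0.0
```

step_arm --motion '[{"dp":[0,0,0],"twist":[0,0,0],"hand":-1},{"dp":[0,0,0],"twist":[0,0,0],"hand":-1},{"dp":[0,0,0],"twist":[0,0,0],"hand":-1}]'

```text
clock: 10.68
tool_pos: [0.5189, 0.0379, 0.115]
eef_rot: [0.749, 0.662, 0.0, 0.0]
contact_force: [0.5, -0.2, 1.0]
opening: 0.114
finger_force: 0.2
```

step_arm --motion '[{"dp":[0,0,0],"twist":[0,0,0],"hand":-1},{"dp":[0,0,0],"twist":[0,0,0],"hand":-1},{"dp":[0,0,-15],"twist":[0,0,0],"hand":-1},{"dp":[0,0,-40],"twist":[0,0,0],"hand":-1},{"dp":[0,0,-65],"twist":[0,0,0],"hand":-1}]'

```text
clock: 11.3
tool_pos: [0.5185, 0.0378, 0.1814]
eef_rot: [0.749, 0.662, -0.0, -0.0]
contact_force: [-0.1, 0.1, -1.2]
opening: 0.1
finger_force: 35.0
```

step_arm --motion '[{"dp":[0,0,-15],"twist":[0,0,0],"hand":-1},{"dp":[0,0,-20],"twist":[0,0,0],"hand":-1},{"dp":[0,0,-20],"twist":[0,0,0],"hand":-1}]'

```text
clock: 11.68
tool_pos: [0.5187, 0.0379, 0.2003]
eef_rot: [0.749, 0.662, 0.0, 0.0]
contact_force: [-0.5, 0.7, -1.7]
opening: 0.104
finger_force: 35.0
```

```bash
cat > c.py <<'E'
from h import *
st=r.get_state(); Rt=R.from_quat(st['eef_rot']); y=Rt.as_matrix()[:,1]
print(st['tool_pos'],np.degrees(np.arctan2(y[1],y[0])),st['opening'],st['finger_force'],st['contact_force'],st['moment'],np.round(st['q'],2))
s,T=snap('wrist'); P=cloud(s,T); Q=P.reshape(-1,3); L=Rt.inv().apply(Q-st['tool_pos'])
b=(L[:,2]>-.05)&(L[:,2]<-.02)&(abs(L[:,1])<.03)&(abs(L[:,0])>.02)&(abs(L[:,0])<.08)
p=L[b]; print(len(p), p.mean(0) if len(p) else '')
if len(p)>20: 
    k=np.polyfit(p[:,0],p[:,2],1); print('bar z vs x',k,np.percentile(p[:,2],[5,50,95]), 'yaw',np.polyfit(p[:,0],p[:,1],1), p.min(0),p.max(0))
for n in ['scene','side']:
    s,T=snap(n); P=cloud(s,T).reshape(-1,3); d=P-np.r_[st['tool_pos'][:2],0]; 
    m=(np.hypot(d[:,0],d[:,1])<.09)&(P[:,2]>.03)&(P[:,2]<st['tool_pos'][2]+.02); q=P[m]; print(n,'lowest',np.percentile(q[:,2],[1,5]).round(3),q.min(0).round(3),q.max(0).round(3))
E
python3 c.py
```

```text
[0.51868994 0.03792254 0.20031162] -7.0443859000025935 0.10420630261221397 35.00226639211178 [-0.48101559  0.67058133 -1.74848218] [-0.11074139  0.06472826  0.01160117] [-0.22  0.58  0.1   1.91 -0.09  0.65 -0.19]
5529 [ 0.02529589 -0.00111988 -0.03760353]
bar z vs x [ 0.00217033 -0.03765843] [-0.03872288 -0.0377211  -0.03661201] yaw [-0.00028257 -0.00111273] [-0.04569209 -0.00617122 -0.04034271] [ 0.06249696  0.00401896 -0.02026258]
scene lowest [0.086 0.087] [ 0.468 -0.035  0.084] [0.573 0.107 0.22 ]
side lowest [0.083 0.085] [ 0.464 -0.038  0.08 ] [0.569 0.109 0.22 ]
```

The grip is firm and the bar is level and aligned. Bar underside is at about 0.230 m and the basket bottom at about 0.085 m. Now I'll move toward the pre-hang point in front of the prong tips.

step_arm --motion '[{"dp":[-25,-12,0],"twist":[0,0,-0.05],"hand":-1},{"dp":[-60,-25,0],"twist":[0,0,-0.12],"hand":-1},{"dp":[-95,-38,0],"twist":[0,0,-0.2],"hand":-1},{"dp":[-130,-48,0],"twist":[0,0,-0.28],"hand":-1},{"dp":[-166,-54,0],"twist":[0,0,-0.354],"hand":-1}]'

```text
clock: 12.45
tool_pos: [0.4437, -0.1211, 0.1995]
eef_rot: [0.62, 0.785, -0.0, -0.001]
contact_force: [0.2, 0.6, -2.7]
opening: 0.102
finger_force: 35.0
```

```bash
python3 -c "
from h import *
st=r.get_state(); y=R.from_quat(st['eef_rot']).as_matrix()[:,1]; print(st['tool_pos'],np.degrees(np.arctan2(y[1],y[0])),tool([.446,-.296,.20]),st['opening'])"
```

```text
[ 0.44373435 -0.12108507  0.19949759] 13.395650334090476 [-170.7  -38.3   -0.6] 0.10243646038002083
```

step_arm --motion '[{"dp":[-40,-9,0],"twist":[0,0,0],"hand":-1},{"dp":[-80,-18,0],"twist":[0,0,0],"hand":-1},{"dp":[-120,-27,0],"twist":[0,0,0],"hand":-1},{"dp":[-155,-35,0],"twist":[0,0,0],"hand":-1},{"dp":[-171,-38,0],"twist":[0,0,0],"hand":-1}]'

```text
clock: 13.08
tool_pos: [0.4461, -0.2976, 0.1994]
eef_rot: [0.622, 0.783, -0.0, -0.0]
contact_force: [0.4, 0.5, -1.6]
opening: 0.103
finger_force: 35.0
```

```bash
python3 - <<'E'
from h import *
from scipy.optimize import least_squares
st=r.get_state(); Rt=R.from_quat(st['eef_rot']); y=Rt.as_matrix()[:,1]
print(st['tool_pos'],np.degrees(np.arctan2(y[1],y[0])),st['finger_force'])
c0=np.array([.568,-.267]); 
for n in ['scene','side','wrist']:
    s,T=snap(n,'pre_'+n); P=cloud(s,T).reshape(-1,3); P=P[np.isfinite(P[:,0])]
    a=np.radians(13.3); M=np.array([[np.cos(a),np.sin(a)],[-np.sin(a),np.cos(a)]]); l=(P[:,:2]-c0)@M.T
    for sg in (-1,1):
        m=(P[:,2]>.178)&(P[:,2]<.2)&(abs(l[:,1]-sg*.032)<.012)&(l[:,0]>-.04)&(l[:,0]<.09); q=l[m]
        if len(q)>20: print(n,sg,len(q),'y at0,slope',np.polyfit(q[:,0],q[:,1],1).round(4)[::-1],'ztop',np.percentile(P[m][:,2],[50,95]).round(4))
        t=l[(P[:,2]>.197)&(P[:,2]<.21)&(abs(l[:,1]-sg*.032)<.012)&(l[:,0]>-.07)&(l[:,0]<-.03)]
        if len(t): print('  tip x',np.percentile(t[:,0],[5,50]).round(4),len(t))
    f=l[(P[:,2]>.15)&(P[:,2]<.192)&(abs(l[:,1])<.02)&(l[:,0]>.08)&(l[:,0]<.12)]
    if len(f): print('  head x',np.percentile(f[:,0],[5,50,95]).round(4))
im=np.hstack([cv2.resize(cv2.imread(f'pics/pre_{n}.png')[r0:r0+200,c:c+266],(400,300)) for n,r0,c in(('scene',110,150),('side',120,250))])
cv2.imwrite('pics/pre.png',im)
E
```

```text
[ 0.44613286 -0.29760021  0.19935601] 13.051251102600151 35.00481761991978
scene -1 134 y at0,slope [-0.0366  0.0147] ztop [0.188  0.1924]
  tip x [-0.0414 -0.0379] 11
scene 1 136 y at0,slope [0.0277 0.0086] ztop [0.1883 0.1944]
  tip x [-0.0414 -0.0374] 8
side -1 102 y at0,slope [-0.0349 -0.0069] ztop [0.1866 0.1927]
  tip x [-0.0456 -0.0424] 6
side 1 102 y at0,slope [ 0.0294 -0.0041] ztop [0.1866 0.1931]
  tip x [-0.0452 -0.0421] 6
  head x [0.096  0.1065 0.1079]
wrist -1 1173 y at0,slope [-0.0363  0.006 ] ztop [0.1859 0.1877]
wrist 1 2110 y at0,slope [ 0.0256 -0.0043] ztop [0.1868 0.1891]
  tip x [-0.0467 -0.0441] 311
```

View pics/pre.png

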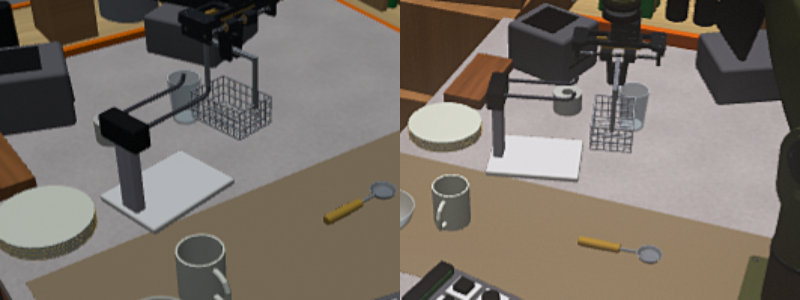

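The basket hangs from the gripper in front of the prong tips (left view at (235,100), right view at (612,115)), clear of the tumbler. The prongs' midline is about 4 mm to -y of my first estimate. Now I'll slide in along the prongs.

step_arm --motion '[{"dp":[-1,20,0],"twist":[0,0,0],"hand":-1},{"dp":[-1,45,0],"twist":[0,0,0],"hand":-1},{"dp":[-1,70,0],"twist":[0,0,0],"hand":-1},{"dp":[-1,95,0],"twist":[0,0,0],"hand":-1},{"dp":[-1,115,0],"twist":[0,0,0],"hand":-1}]'

```text
clock: 13.85
tool_pos: [0.5605, -0.2662, 0.1997]
eef_rot: [0.619, 0.785, 0.001, -0.001]
contact_force: [-0.4, 0.4, -1.7]
opening: 0.105
finger_force: 35.0
```

step_arm --motion '[{"dp":[0,13,0],"twist":[0,0,0],"hand":-1},{"dp":[0,13,0],"twist":[0,0,0],"hand":-1},{"dp":[0,13,12],"twist":[0,0,0],"hand":-1},{"dp":[0,13,24],"twist":[0,0,0],"hand":-1},{"dp":[0,13,32],"twist":[0,0,0],"hand":-1}]'

```text
clock: 14.48
tool_pos: [0.5706, -0.2671, 0.1666]
eef_rot: [0.621, 0.784, -0.0, -0.001]
contact_force: [-0.3, 0.5, -2.4]
opening: 0.106
finger_force: 35.0
```

```bash
python3 c.py
```

```text
[ 0.57063795 -0.26714536  0.16659716] 13.191588158412271 0.1056145821372521 34.995360150933266 [-0.31463735  0.48053684 -2.3594278 ] [-0.03872589  0.03579579 -0.01002398] [ 0.4   0.76 -0.06  1.6   0.05  0.78  0.55]
7058 [ 0.02512238 -0.00086384 -0.0339806 ]
bar z vs x [-0.00548911 -0.0338427 ] [-0.03862417 -0.03746332 -0.02031699] yaw [ 0.00115808 -0.00089294] [-0.04534177 -0.02999337 -0.03996901] [ 0.06288937  0.02997328 -0.02000012]
scene lowest [0.052 0.053] [ 0.514 -0.342  0.049] [ 0.659 -0.194  0.187]
side lowest [0.049 0.052] [ 0.511 -0.347  0.046] [ 0.655 -0.184  0.187]
```

step_arm --motion '[{"dp":[-3,0,0],"twist":[0,0,0],"hand":-1},{"dp":[-3,0,3],"twist":[0,0,0],"hand":-1},{"dp":[-3,0,6],"twist":[0,0,0],"hand":-1},{"dp":[-3,0,6],"twist":[0,0,0],"hand":-1}]'

```text
clock: 15.12
tool_pos: [0.5723, -0.2697, 0.1617]
eef_rot: [0.621, 0.784, -0.0, -0.0]
contact_force: [-0.1, 0.2, -1.6]
opening: 0.107
finger_force: 35.0
```

step_arm --motion '[{"dp":[0,0,1],"twist":[0,0,0],"hand":-1},{"dp":[0,0,2],"twist":[0,0,0],"hand":-1},{"dp":[0,0,2],"twist":[0,0,0],"hand":-1}]'

```text
clock: 15.5
tool_pos: [0.5725, -0.2699, 0.1599]
eef_rot: [0.621, 0.784, 0.0, -0.0]
contact_force: [0.2, 0.2, -2.1]
opening: 0.102
finger_force: 35.0
```

step_arm --motion '[{"dp":[0,0,1],"twist":[0,0,0],"hand":-1},{"dp":[0,0,2],"twist":[0,0,0],"hand":-1},{"dp":[0,0,2],"twist":[0,0,0],"hand":-1}]'

```text
clock: 15.88
tool_pos: [0.5724, -0.2699, 0.1579]
eef_rot: [0.621, 0.784, -0.0, -0.0]
contact_force: [-0.2, 0.0, -1.6]
opening: 0.107
finger_force: 35.0
```

step_arm --motion '[{"dp":[0,0,1],"twist":[0,0,0],"hand":-1},{"dp":[0,0,1],"twist":[0,0,0],"hand":-1},{"dp":[0,0,1],"twist":[0,0,0],"hand":-1}]'

```text
clock: 16.25
tool_pos: [0.5726, -0.27, 0.1575]
eef_rot: [0.621, 0.784, 0.0, 0.0]
contact_force: [-1.9, 1.3, 5.5]
opening: 0.108
finger_force: 35.0
```

Contact reached (5.5 N upward), so the bar sits on the prongs. Release gently and rise.

step_arm --motion '[{"dp":[0,0,0],"twist":[0,0,0],"hand":-0.7},{"dp":[0,0,0],"twist":[0,0,0],"hand":-0.4},{"dp":[0,0,0],"twist":[0,0,0],"hand":0},{"dp":[0,0,0],"twist":[0,0,0],"hand":0},{"dp":[0,0,0],"twist":[0,0,0],"hand":0}]'

```text
clock: 16.88
tool_pos: [0.5726, -0.2699, 0.1569]
eef_rot: [0.621, 0.784, 0.0, -0.0]
contact_force: [0.5, 0.2, 0.9]
opening: 0.502
finger_force: 0.0
```

step_arm --motion '[{"dp":[0,0,-5],"twist":[0,0,0],"hand":0},{"dp":[0,0,-15],"twist":[0,0,0],"hand":0},{"dp":[0,0,-30],"twist":[0,0,0],"hand":0},{"dp":[0,0,-60],"twist":[0,0,0],"hand":0},{"dp":[0,0,-95],"twist":[0,0,0],"hand":0}]'

```text
clock: 17.5
tool_pos: [0.5724, -0.2699, 0.2537]
eef_rot: [0.621, 0.784, 0.0, -0.0]
contact_force: [-0.0, 0.1, 0.9]
opening: 0.497
finger_force: 0.0
```

```bash
python3 - <<'E'
from h import *
st=r.get_state(); print(st['tool_pos'],st['opening'],st['contact_force'])
s,T=snap('wrist','w3'); P=cloud(s,T).reshape(-1,3); P=P[np.isfinite(P[:,0])]
a=np.radians(13.3); M=np.array([[np.cos(a),np.sin(a)],[-np.sin(a),np.cos(a)]]); l=(P[:,:2]-[.571,-.270])@M.T
q=np.c_[l,P[:,2]][(P[:,2]>.19)&(P[:,2]<.202)&(abs(l[:,0])<.03)&(abs(l[:,1])<.08)]
print(len(q),q.mean(0),q.min(0),q.max(0),np.polyfit(q[:,1],q[:,0],1))
s,T=snap('scene','h_s');s2,T2=snap('side','h_d')
im=np.hstack([cv2.resize(cv2.imread(f'pics/{n}.png')[r0:r0+200,c:c+266],(400,300)) for n,r0,c in(('h_s',110,150),('h_d',120,230))]); cv2.imwrite('pics/hung.png',im)
print(find('side',T2,'basket'), tool([.585,.275,.255]))
E
```

```text
[ 0.57237318 -0.26990701  0.25365511] 0.4966752849596417 [-0.00379815  0.05357721  0.94428846]
3749 [0.00036546 0.00324059 0.19529125] [-0.00467126 -0.0654887   0.1926899 ] [0.00535295 0.06258215 0.1973238 ] [-0.00026623  0.00036633]
[(0.7, array([ 0.5657, -0.2496,  0.0804])), (0.54, array([0.5286, 0.4808, 0.0656]))] [527.8 136.6  -2.1]
```

View pics/hung.png

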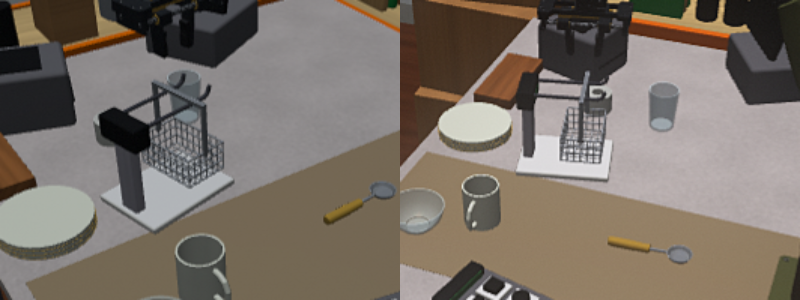

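The basket hangs level across both prongs, bar centred on the hook point (left view (180,90), right view (585,90)), and the bystanders are unmoved. Now to the bar key, closing the fingers on the way.

step_arm --motion '[{"dp":[25,6,-4],"twist":[0,0,0],"hand":0},{"dp":[70,18,-4],"twist":[0,0,-0.1],"hand":-1},{"dp":[120,31,-4],"twist":[0,0,-0.2],"hand":-1},{"dp":[170,44,-4],"twist":[0,0,-0.3],"hand":-1},{"dp":[220,57,-4],"twist":[0,0,-0.4],"hand":-1}]'

```text
clock: 18.32
tool_pos: [0.5767, -0.0411, 0.255]
eef_rot: [0.451, 0.892, -0.0, -0.001]
contact_force: [0.3, 0.6, -0.0]
opening: 0.073
finger_force: 0.0
```

```bash
python3 -c "
from h import *
st=r.get_state(); y=R.from_quat(st['eef_rot']).as_matrix()[:,1]; print(st['tool_pos'],np.degrees(np.arctan2(y[1],y[0])),tool([.585,.275,.20]))"
```

```text
[ 0.57669848 -0.04109164  0.25502776] 36.346318352563344 [249.6 194.1  55.1]
```

step_arm --motion '[{"dp":[40,31,0],"twist":[0,0,-0.12],"hand":-1},{"dp":[80,62,0],"twist":[0,0,-0.26],"hand":-1},{"dp":[120,93,0],"twist":[0,0,-0.4],"hand":-1},{"dp":[160,124,0],"twist":[0,0,-0.54],"hand":-1},{"dp":[200,155,10],"twist":[0,0,-0.68],"hand":-1}]'

```text
clock: 18.95
tool_pos: [0.5845, 0.2116, 0.2455]
eef_rot: [0.127, 0.992, -0.0, -0.0]
contact_force: [0.4, -0.3, -0.0]
opening: 0.005
finger_force: 0.0
```

```bash
python3 -c "
from h import *
st=r.get_state(); y=R.from_quat(st['eef_rot']).as_matrix()[:,1]; print(st['tool_pos'],np.degrees(np.arctan2(y[1],y[0])),tool([.584,.275,.06]))"
```

```text
[0.58452148 0.21162933 0.24552886] 75.37466939458474 [ 16.4  61.2 185.5]
```

step_arm --motion '[{"dp":[10,40,30],"twist":[0,0,-0.045],"hand":-1},{"dp":[16,61,80],"twist":[0,0,-0.045],"hand":-1},{"dp":[16,61,135],"twist":[0,0,-0.045],"hand":-1},{"dp":[16,61,180],"twist":[0,0,-0.045],"hand":-1},{"dp":[16,61,182],"twist":[0,0,-0.045],"hand":-1}]'

```text
clock: 19.58
tool_pos: [0.5816, 0.2713, 0.0599]
eef_rot: [0.107, 0.994, -0.003, -0.004]
contact_force: [-0.2, 0.1, 0.7]
opening: 0.006
finger_force: 0.0
```

```bash
python3 - <<'E'
from h import *
st=r.get_state(); y=R.from_quat(st['eef_rot']).as_matrix()[:,1]; print(st['tool_pos'],np.degrees(np.arctan2(y[1],y[0])),tool([.584,.275,.06]))
for n in ['scene','side']:
    s,T=snap(n); P=cloud(s,T).reshape(-1,3)
    p=P[(abs(P[:,0]-.585)<.04)&(abs(P[:,1]-.275)<.045)&(P[:,2]>.068)&(P[:,2]<.1)]
    k=P[(abs(P[:,0]-.587)<.025)&(abs(P[:,1]-.276)<.028)&(P[:,2]>.045)&(P[:,2]<.06)]
    print(n,len(p),p.min(0).round(3),p.max(0).round(3),'key',len(k),k.min(0).round(3),k.max(0).round(3),find(n,T,'key_bar_top'))
E
```

```text
[0.58157933 0.27132987 0.05986042] 77.73622553873878 [-1.6  4.1 -0.2]
scene 103 [0.577 0.256 0.078] [0.597 0.289 0.1  ] key 155 [0.576 0.252 0.045] [0.598 0.297 0.055] [(0.56, array([0.589 , 0.2802, 0.0519]))]
side 49 [0.569 0.26  0.082] [0.595 0.295 0.1  ] key 95 [0.572 0.253 0.045] [0.6   0.302 0.058] [(0.73, array([0.5829, 0.2803, 0.0523]))]
```

step_arm --motion '[{"dp":[-1,3,16],"twist":[0,0,0],"hand":-1},{"dp":[-1,3,26],"twist":[0,0,0],"hand":-1},{"dp":[-1,3,30],"twist":[0,0,0],"hand":-1},{"dp":[-1,3,33],"twist":[0,0,0],"hand":-1},{"dp":[-1,3,33],"twist":[0,0,0],"hand":-1}]'

```text
clock: 20.4
tool_pos: [0.5861, 0.2757, 0.0311]
eef_rot: [0.107, 0.994, -0.0, -0.0]
contact_force: [-2.7, -0.8, 3.9]
opening: 0.005
finger_force: 1.7
```

Not fully down yet (3.9 N, z 0.0311 m); a few mm more.

step_arm --motion '[{"dp":[0,0,3],"twist":[0,0,0],"hand":-1},{"dp":[0,0,4],"twist":[0,0,0],"hand":-1},{"dp":[0,0,5],"twist":[0,0,0],"hand":-1}]'

```text
clock: 20.78
tool_pos: [0.5865, 0.2759, 0.0285]
eef_rot: [0.107, 0.994, -0.0, 0.0]
contact_force: [-7.8, -4.0, 25.0]
opening: 0.004
finger_force: 12.4
```

Fully down (25 N at the same stop height as the other keys). Retract straight up.

step_arm --motion '[{"dp":[0,0,-30],"twist":[0,0,0],"hand":-1},{"dp":[0,0,-80],"twist":[0,0,0],"hand":-1},{"dp":[0,0,-130],"twist":[0,0,0],"hand":-1},{"dp":[0,0,-160],"twist":[0,0,0],"hand":-1},{"dp":[0,0,-160],"twist":[0,0,0],"hand":-1}]'

```text
clock: 21.4
tool_pos: [0.5888, 0.2771, 0.1887]
eef_rot: [0.107, 0.994, 0.002, 0.003]
contact_force: [0.3, 0.1, -0.1]
opening: 0.005
finger_force: 0.0
```

```bash
python3 - <<'E'
from h import *
st=r.get_state(); print(st['tool_pos'],st['contact_force'])
for n in ['scene','side']:
    s,T=snap(n); P=cloud(s,T).reshape(-1,3)
    for nm,xy in dict(round=(.515,.231),sq=(.573,.218),bar=(.586,.277),small=(.528,.288)).items():
        k=P[(np.hypot(P[:,0]-xy[0],P[:,1]-xy[1])<.007)&(P[:,2]<.07)]; print(n,nm,np.median(k[:,2]).round(4) if len(k) else None,end=' ')
    b=P[(abs(P[:,0]-.571)<.03)&(abs(P[:,1]+.27)<.08)&(P[:,2]>.191)&(P[:,2]<.203)]; print(len(b),b.mean(0).round(4))
    print([(t,find(n,T,t,1)) for t in ('mug','tumbler','mill','roll','basket')])
r.finish_job()
E
```

```text
[0.58878222 0.2770999  0.18868538] [ 0.34373563  0.06335737 -0.06822621]
scene round 0.0515 scene sq 0.052 scene bar 0.0519 scene small 0.0502 175 [ 0.5731 -0.2697  0.1956]
[('mug', [(0.79, array([0.701 , 0.0179, 0.057 ]))]), ('tumbler', [(0.81, array([ 0.4524, -0.4557,  0.082 ]))]), ('mill', [(0.92, array([0.5588, 0.4727, 0.0662]))]), ('roll', [(0.74, array([ 0.57  , -0.2604,  0.0793]))]), ('basket', [(0.73, array([ 0.5729, -0.2575,  0.0844]))])]
side round 0.0525 side sq 0.0514 side bar 0.0508 side small 0.05 80 [ 0.5698 -0.2668  0.1959]
[('mug', [(0.5, array([0.6679, 0.0197, 0.0331]))]), ('tumbler', [(0.64, array([ 0.4457, -0.4535,  0.0712]))]), ('mill', [(0.9, array([0.5249, 0.4803, 0.0642]))]), ('roll', [(0.58, array([ 0.6015, -0.4748,  0.0375]))]), ('basket', [(0.96, array([ 0.5659, -0.2476,  0.0797]))])]
the job is handed in; nothing more can be done
```

The job is handed in at about 21.5 s: the large round and square keys were pressed fully, the basket was hung level across both prongs and released, and the bar key was pressed last; the small key was never pressed and no bystander was touched.

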